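# Rehang the headlamp's service cover on its hinge pin

## Robot

A 6-joint arm with a two-finger parallel gripper is mounted at the origin on the work surface. World frame = base frame: x ahead of the robot, y to its left, z up, the work surface at z = 0. Lengths are in m, angles in rad, forces in N, time in s.
With the tool pointing down it reaches from about 0.35 to 0.85 m from the base axis. Payload 8.1 kg.
Tool frame: the origin (TCP) lies midway between the tips of the shut fingers; the grasp point (between the pads) lies 19 mm behind it; z points along the fingers, y is the direction in which the jaws open and shut (so a half turn about z gives the same grasp; the last joint's range is limited). The gripper opens to 93 mm and grips with 3 to 60 N. Pads are 15 mm wide; open, the fingers measure 128 mm over their backs; the gripper's body (75 mm by 188 mm) begins 65 mm behind the grasp point.
Start: joints at [1.207, 0.13, 1.488, -0, 1.523, -0.085], TCP at [0.165, 0.577, 0.219] pointing down, gripper open.
Joint ranges: [-2.96, 2.96], [-0.89, 2.26], [0.02, 2.5], [-1.34, 4.48], [0, 2.73], [-2.66, 2.66]. Speed limits (rad/s): [2.39, 2.39, 2.79, 3.14, 3.14, 3.14].

## Interface

Orientations are given as a rotation vector (axis times angle).
In Python, from plant import monitor, eyes, ticket gives the robot as it stands.
- The arm moves only by the tool send_rows, never from a script. Its argument "motion" is a list of rows, each a list of 2 entries, a list of its own where there are three numbers: the shift along the tool's x, y, z in m, then the turn about the tool's z in degrees. In form: [[[dx, dy, dz], twist], ...]. A call has 1 to 12 rows; each row is the pose to reach, as a shift and turn from the pose commanded when the call began, along the tool's axes at that moment; what a row does not reach only later rows make up. A row lasts 1/8 s, in which the tool goes at most 62.5 mm and 10.7 degrees, less where a joint would pass 70% of its speed; a pose out of reach is approached as far as the arm can. A call with a gripper value outside its range is refused whole. "jaw" is the finger opening in m, from 0 to 0.093, set as the call begins (left out, the last holds). The fingers move at their own pace and stop on an object; "squeeze" is the grip in N (left out, the last holds). Time passes only in rows, so rows that repeat a pose let the fingers close. It gives the time, the measured TCP pose, the force and the opening at its end, in the units of the state.
- monitor.read_state(): the state, without advancing time (a new reading comes with each control period).
- eyes.read_camera(name): name is "scene" or "top"; returns the picture (420x560x3 uint8, red, green, blue); there is no depth.
- eyes.camera_model(name): a dict with "mtx" (3x3 intrinsics, pixels), "cam_to_world" (4x4, takes a point from camera to world coordinates). Camera axes: x right, y down, z forward; pixel columns grow to the right and rows downward; lengths in m; the calibration is good to about 2 mm. A picture is of the moment at which its call begins. camera_model takes no time and is no camera call.
- ticket.close_job(): hands the job in, once; it reports no verdict.
The state is a dict: "t": time; "q": joint angles; "dq": joint speeds; "joint_torque": joint torques, N m; "tool_pos": TCP position; "orientation": TCP orientation; "force": force on the tool from outside, world axes, zero at the start; "wrist_torque": the same for the moment, N m; "opening": finger opening in m.
Only numpy, scipy, OpenCV 4.12 (cv2) and the standard library are available. Lean on these libraries where they do the work, as an engineer would, in place of code of your own. Each camera call takes 0.05 s, during which the arm holds its last target.

## Task

The headlamp lies lens-down with its rear opening uncovered. Lay the finned aluminium service cover into the opening so that its hinge barrel lies between the lamp's two hinge ears, then slide the hinge pin through ear, barrel and ear until its grip is up against the ear, and let go. Leave the other things on the bench where they are.

Things in the scene. Friction and masses are not known exactly. Their poses are not given: they have to be found in the camera images.
- lamp: Black car headlamp, about 370 x 250 mm, lens-down, fixed on the bench. Origin: on the bench top under the centre of its rectangular rear opening; x runs from the opening past the hinge to the lamp's bulky half, y along the hinge bores, z up. Deck 100 mm above the bench; the bulky half starts at x = 138 mm and is 140 mm high, its cap and fins up to 163 mm.
- opening (a point): Centre of the rear opening on its flat ledge, 130 mm above the lamp's origin, same axes. The collar is 112 x 82 mm. The cover lies on the ledge inside a locating lip, about 2 mm of play on each side: 5 mm high, then a flared lead-in to 12 mm over the ledge; on the hinge side only two 5 mm corner stubs. The seated cover's origin and axes coincide with this point's.
- hinge_mid (a point): Midpoint between the two hinge ears on the line of their bores: x = 62 mm from the lamp's origin, 141 mm above the bench, axes as the lamp's. The ears are upright grey plates, 26 mm wide (x), from 43 to 52 mm out from here in +y and in -y, tops 156 mm above the bench, each with a 13 mm through bore along y. Both outer sides are free; the pin may enter from either.
- cover: Service cover of cast aluminium, about 0.2 kg: plate 100 (x) x 70 (y) x 6 mm, fins on its -x part up to 10 mm above the underside, lying flat, fins up. Origin: centre of the plate's underside. Grasp it by the upright rib, 14 mm thick (x), 50 mm long (y), centred at x = 14 mm, its top 32 mm above the underside.
- cover_bore (a point): Centre of the cover's hinge barrel at its +x edge: x = 62 mm from the cover's origin, 11 mm above its underside. The barrel is a square block 22 x 22 mm, 56 mm long along y, its underside level with the plate's, with a 15 mm bore right through along y.
- pin: Hinge pin, about 80 g, lying on the bench: steel rod of 10 mm diameter along its x, 120 mm long, the last 12 mm tapered to 5 mm; black plastic grip block at the other end. Origin: on the rod's axis at the grip's front face (5 mm above the bench as it lies), +x to the tip. The grip reaches 44 mm in -x, is 18 mm wide (y) and spans 5 mm below to 21 mm above the axis.
- pin_mid (a point): Point on the pin's axis 52 mm in front of the grip; it falls on the midpoint between the ears when the pin is home, the grip's front face against the ear. Axes as the pin's.
- tape_roll: Bystander: roll of black tape lying flat, 100 mm across, 25 mm high; its origin is about its middle, on its underside, unless said otherwise.
- control_unit: Bystander: flat aluminium box 105 x 80 x 22 mm with a black plug; its origin is about its middle, on its underside, unless said otherwise.
- bulb_cap: Bystander: round black cap 84 mm across with a bar grip; its origin is about its middle, on its underside, unless said otherwise.
- bolt: Bystander: steel hexagon bolt, 8 mm shank 55 mm long, lying (origin under the face where head meets shank); its origin is about its middle, on its underside, unless said otherwise.
- screwdriver: Bystander: blue-handled screwdriver lying on the bench, about 200 mm long; its origin is about its middle, on its underside, unless said otherwise.
- pry_tool: Bystander: flat black plastic trim lever, about 210 mm long; its origin is about its middle, on its underside, unless said otherwise.
- spray_bottle: Bystander: standing spray bottle with an orange trigger head, 223 mm high; its origin is about its middle, on its underside, unless said otherwise.
There are look-alikes about, which are no part of the job. What is shaped like the cover but pink is not meant. Of the things that look like the pin, take the one that is farthest from the robot's base at the start.

How it is judged:
On the way, in this order (a step that is already met when the one before it is completed fails the run):
1. the cover lies in the opening, its barrel between the ears (distance between cover_bore and hinge_mid below 0.007 m and angle between the y axis of cover and the y axis of lamp, either way round below 0.07 rad and angle between cover's own z axis and vertical below 0.05 rad), for 0.2 s.
2. the pin is through ear, barrel and ear, up to its grip (all of step 1 and distance between pin_mid and hinge_mid below 0.006 m and angle between the x axis of pin and the y axis of lamp, either way round below 0.05 rad), for 0.2 s.
At the end, for the whole second after the job is handed in: Pin through both ears and the barrel: in line with the bores within 0.05 rad, its middle within 6 mm of the midpoint between the ears; cover flat in the opening: tilt below 0.05 rad, turned below 0.07 rad, barrel centre within 7 mm of that midpoint; both at rest (all of step 2 and linear speed of each of cover, pin below 0.02 m/s); the robot touches nothing.
It fails at once if another thing on the bench is pushed more than 30 mm from its place (distance of any of tape_roll, control_unit, bulb_cap, bolt, screwdriver, pry_tool, spray_bottle from where it was at the start of the episode above 0.03 m).
It also fails if it takes over 72 s, if anything falls off the work surface, if the arm or the gripper's body presses on something with over 40 N, if the wrist force passes 120 N, or if a joint passes its speed limit or range.

## Working session

There is one attempt and no reset: what is moved stays moved. The work goes in short steps, Python scripts to look and compute and a tool call to move; the robot and the scene stay as the last step left them, time stands still between calls to the robot, and variables do not carry over. Pictures are saved under pics/ and viewed, and the job is handed in when it is done.

Besides the shell and the picture viewer there is one more tool, called after "Request:" as name(argument=value, ...) on one line, values as JSON. send_rows: Moves the arm, as the interface text tells. Its arguments: {"type":"object","properties":{"motion":{"type":"array","items":{"type":"array"}},"jaw":{"type":"number"},"squeeze":{"type":"number"}},"required":["motion"]}

```bash
mkdir -p pics; ls; python3 - <<'E'
from plant import monitor, eyes, ticket
import cv2
print(monitor.read_state())
for n in ("scene","top"):
    im=eyes.read_camera(n); cv2.imwrite(f"pics/{n}0.png",im[...,::-1])
    m=eyes.camera_model(n); print(n,m)
E
```

```text
pics
{'t': 0.0, 'q': array([ 1.20660998e+00,  1.31179646e-01,  1.48926373e+00, -1.62073759e-05,
        1.52296965e+00, -8.54210344e-02]), 'dq': array([-0.00094024, -0.00129654,  0.0002482 , -0.00131788,  0.00110392,
       -0.00057521]), 'joint_torque': array([ 6.92484136e-04, -5.59856272e+01, -4.91749048e+01,  7.67379999e-02,
        3.57240485e-02, -1.36912890e-04]), 'tool_pos': array([0.16489898, 0.57631683, 0.21758493]), 'orientation': array([-4.36411496e-01, -3.11073806e+00,  2.79280528e-03]), 'force': array([-1.27869971,  0.03508268,  0.40297651]), 'wrist_torque': array([-0.04369132, -0.03481779,  0.01397396]), 'opening': 0.09292093001880777}
scene {'mtx': array([[543.01902988,   0.        , 281.4698956 ],
       [  0.        , 543.01902988, 217.49097137],
       [  0.        ,   0.        ,   1.        ]]), 'cam_to_world': array([[-0.49601584,  0.4782195 , -0.72475816,  1.70148497],
       [ 0.86830906,  0.27051549, -0.41576526,  0.72650229],
       [-0.00276875, -0.83554023, -0.54942229,  1.00342331],
       [ 0.        ,  0.        ,  0.        ,  1.        ]])}
top {'mtx': array([[444.47196373,   0.        , 276.02363486],
       [  0.        , 444.47196373, 207.75052261],
       [  0.        ,   0.        ,   1.        ]]), 'cam_to_world': array([[ 0.02137649, -0.9842143 ,  0.17568514,  0.25685026],
       [-0.99962232, -0.01800515,  0.02076152,  0.00150331],
       [-0.01727055, -0.17606259, -0.98422746,  1.37508626],
       [ 0.        ,  0.        ,  0.        ,  1.        ]])}
```

View pics/scene0.png

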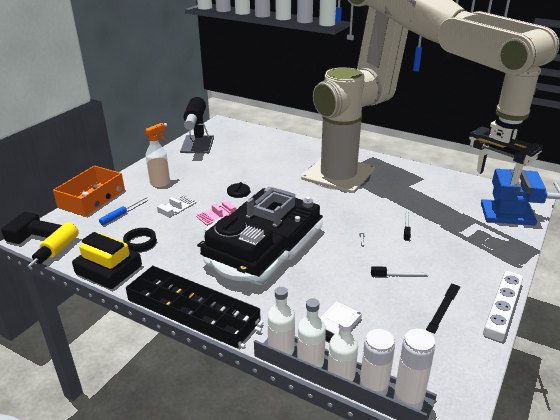

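View pics/top0.png

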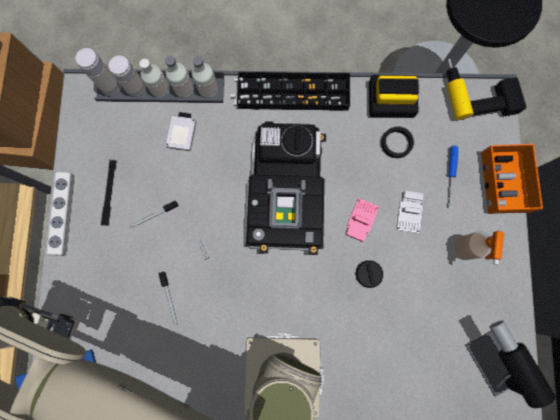

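The top view shows the lamp opening near (286,208), the silver cover at (410,211) and the pink look-alike at (362,219). Pin-like things are A, with its grip at (170,207) and tip at (132,226), and B, with its grip at (164,278) and tip at (175,323). The bolt is at (203,250). By the description I take the silver cover and pin A, which is farther from the base. I'll check that in a close crop.

```bash
cat > h.py <<'E'
import numpy as np, cv2
from plant import monitor, eyes, ticket
def ray(n,uv):
    m=eyes.camera_model(n);T=m["cam_to_world"]
    d=T[:3,:3]@np.linalg.inv(m["mtx"])@np.array([uv[0],uv[1],1.]);return T[:3,3],d
def onz(n,uv,z):
    o,d=ray(n,uv);return o+d*(z-o[2])/d[2]
def two(u1,u2):
    o,d=ray("scene",u1);p,e=ray("top",u2)
    A=np.stack([d,-e],1);s=np.linalg.lstsq(A,p-o,rcond=None)[0]
    a=o+s[0]*d;b=p+s[1]*e;return (a+b)/2,np.linalg.norm(a-b)
def proj(n,P):
    m=eyes.camera_model(n);T=m["cam_to_world"];c=(np.asarray(P)-T[:3,3])@T[:3,:3]
    u=m["mtx"]@c;return u[:2]/u[2]
def crop(im,x,y,w,h,s,fn):
    c=im[y:y+h,x:x+w];cv2.imwrite(fn,cv2.resize(c,None,fx=s,fy=s,interpolation=cv2.INTER_CUBIC))
E
python3 - <<'E'
from h import *
t=cv2.imread("pics/top0.png");s=cv2.imread("pics/scene0.png")
crop(t,235,110,100,150,5-1,"pics/c_lamp.png")
crop(t,335,180,100,60,8,"pics/c_cov.png")
crop(t,120,190,95,70,8,"pics/c_pin.png")
crop(s,150,175,180,110,4,"pics/c_slamp.png")
E
```

```text
(no output)
```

View pics/c_lamp.png

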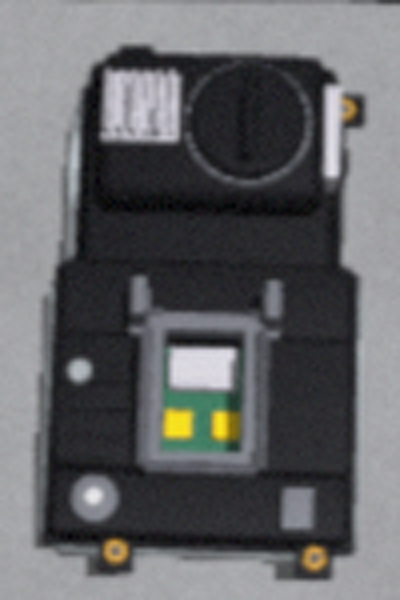

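View pics/c_cov.png

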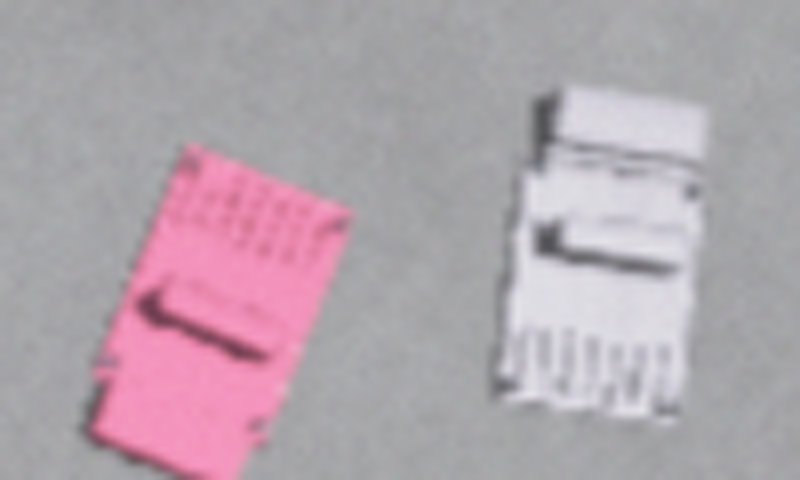

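View pics/c_pin.png

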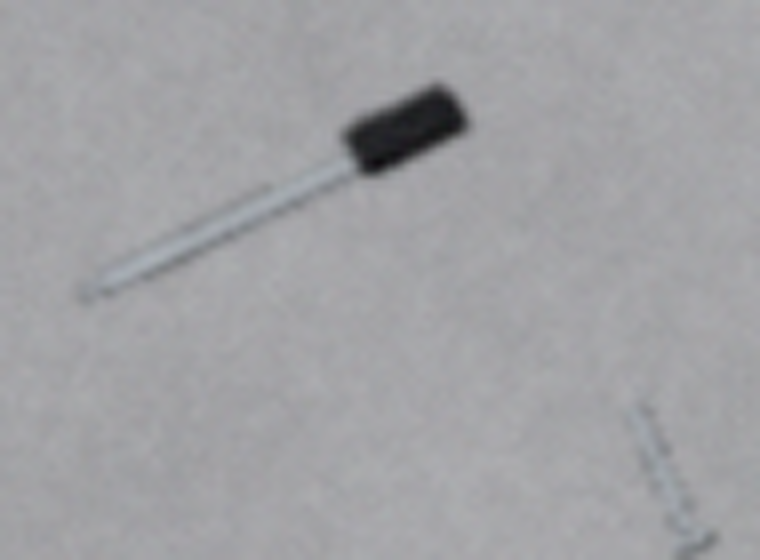

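View pics/c_slamp.png

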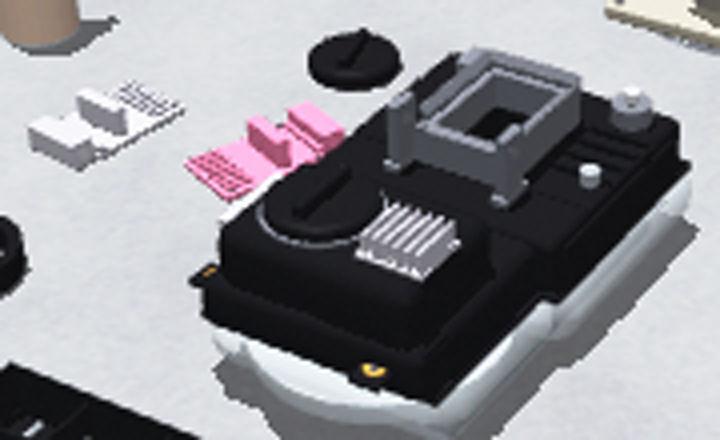

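```bash
python3 - <<'E'
from h import *
t=cv2.imread("pics/top0.png")
g=cv2.cvtColor(t,cv2.COLOR_BGR2GRAY)
np.set_printoptions(linewidth=250)
print(g[176:232,264:310])
E
```

```text
[[36 29 36 ... 33 31 34]
 [32 38 36 ... 38 35 28]
 [34 36 37 ... 40 38 35]
 ...
 [36 41 39 ... 28 31 29]
 [45 35 38 ... 37 40 34]
 [54 38 39 ... 64 62 62]]
```

```bash
python3 - <<'E'
from h import *
t=cv2.imread("pics/top0.png");s=cv2.imread("pics/scene0.png")
def grid(im,x,y,w,h,k,fn):
    c=cv2.resize(im[y:y+h,x:x+w],None,fx=k,fy=k,interpolation=cv2.INTER_CUBIC)
    c=cv2.convertScaleAbs(c,alpha=1.3)
    for i in range(0,w,5):
        cv2.putText(c,str(x+i),(i*k+k//2,8),0,.3,(0,255,255),1);cv2.line(c,(i*k+k//2,10),(i*k+k//2,14),(0,255,255),1)
    for j in range(0,h,5):
        cv2.putText(c,str(y+j),(0,j*k+k//2),0,.3,(0,255,255),1);cv2.line(c,(22,j*k+k//2),(27,j*k+k//2),(0,255,255),1)
    cv2.imwrite(fn,c)
grid(t,262,174,48,56,10,"pics/g_t.png")
grid(s,240,184,64,44,12,"pics/g_s.png")
E
```

```text
(no output)
```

View pics/g_t.png

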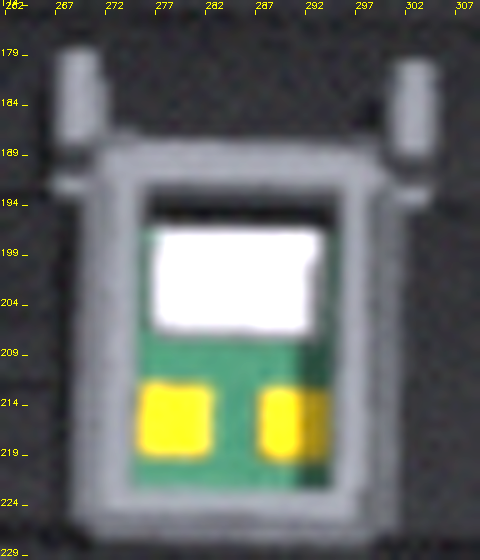

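View pics/g_s.png

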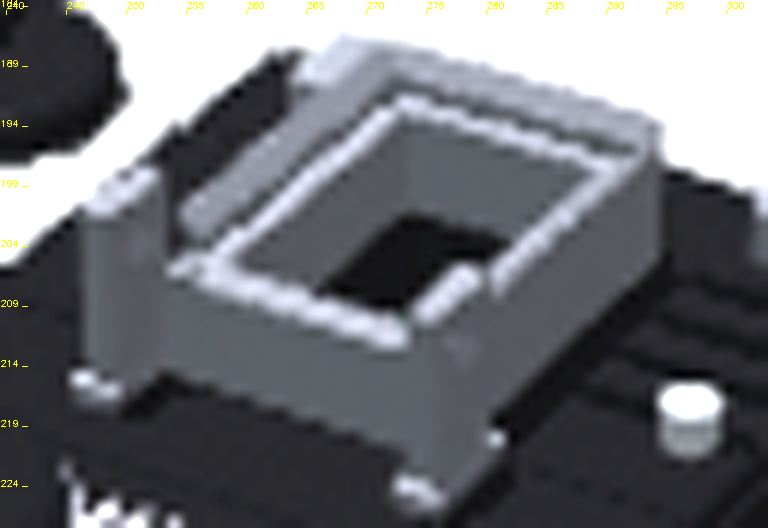

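```bash
python3 - <<'E'
from h import *
np.set_printoptions(precision=4,suppress=True)
L=onz("top",(269.65,183.1),.156);R=onz("top",(302.95,184.2),.156)
print(L,R,np.linalg.norm(L-R))
print(two((249.7,199.3),(302.95,184.2)),two((276.8,207.8),(269.65,183.1)))
print(onz("scene",(249.7,199.3),.156),onz("scene",(276.8,207.8),.156))
d=L-R;d/=np.linalg.norm(d);print("yaw y-axis",np.degrees(np.arctan2(-d[0],d[1])))
# cover mask
s=cv2.imread("pics/top0.png")
hsv=cv2.cvtColor(s,cv2.COLOR_BGR2HSV)
c=s[185:240,392:430].min(2);print(c.min(),c.max(),np.median(c))
# inner rectangle of collar in top: rows/edges
for uv in [(275.5,0)]: pass
for n,im in(("top",s),):
    m=((im.min(2)>195)).astype(np.uint8)
    for c in cv2.findContours(m,cv2.RETR_EXTERNAL,cv2.CHAIN_APPROX_NONE)[0]:
        if cv2.contourArea(c)>150: print(cv2.minAreaRect(c),cv2.contourArea(c))
E
python3 - <<'E'
import sys;sys.path.insert(0,'.')
from h import *
t=cv2.imread("pics/top0.png");s=cv2.imread("pics/scene0.png")
src='''
def grid(im,x,y,w,h,k,fn):
    c=cv2.resize(im[y:y+h,x:x+w],None,fx=k,fy=k,interpolation=cv2.INTER_CUBIC)
    for i in range(0,w,5):
        cv2.putText(c,str(x+i),(i*k+k//2,8),0,.3,(0,0,255),1);cv2.line(c,(i*k+k//2,10),(i*k+k//2,14),(0,0,255),1)
    for j in range(0,h,5):
        cv2.putText(c,str(y+j),(0,j*k+k//2),0,.3,(0,0,255),1);cv2.line(c,(22,j*k+k//2),(27,j*k+k//2),(0,0,255),1)
    cv2.imwrite(fn,c)
'''
open("h.py","a").write(src);exec(src)
grid(t,392,186,40,48,12,"pics/g_tc.png")
grid(s,154,190,46,30,16,"pics/g_sc.png")
E
```

```text
[0.5446 0.0467 0.156 ] [ 0.5431 -0.047   0.156 ] 0.0936988059122011
(array([ 0.5433, -0.0472,  0.1553]), np.float64(0.00037210744347297925)) (array([0.5447, 0.0469, 0.1552]), np.float64(0.0005482015470670729))
[ 0.5444 -0.0467  0.156 ] [0.5456 0.0478 0.156 ]
yaw y-axis -0.9491254266916344
82 222 166.0
((409.62310791015625, 220.01541137695312), (22.078184127807617, 21.458009719848633), 7.125016689300537) 294.5
((179.83395385742188, 132.2188720703125), (22.728919982910156, 29.36330795288086), 10.619654655456543) 599.5
((118.5, 64.0), (17.0, 16.0), 0.0) 206.0
((85.30001068115234, 57.099998474121094), (15.652474403381348, 18.335756301879883), 63.43495178222656) 217.0
```

View pics/g_tc.png

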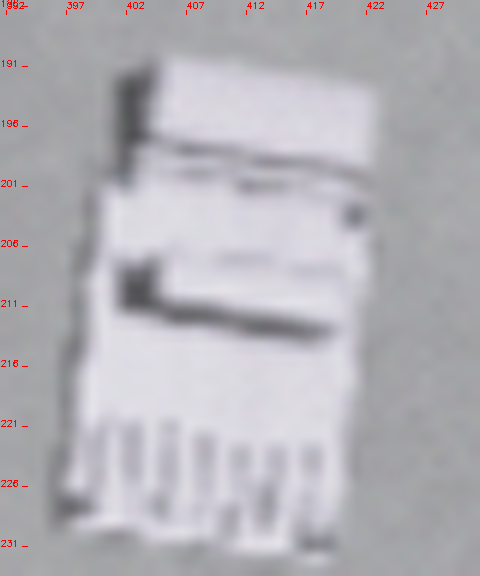

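View pics/g_sc.png

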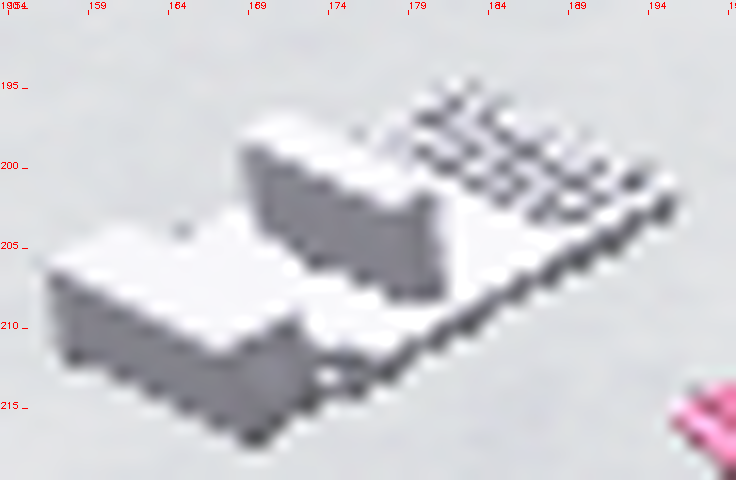

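```bash
python3 - <<'E'
from h import *
np.set_printoptions(precision=4,suppress=True)
print("top barrel");T=[onz("top",u,.022) for u in [(405.25,190.1),(422.8,192.8),(422.5,200.1),(404.8,196.75)]]
for p in T:print(p)
print([np.linalg.norm(T[i]-T[(i+1)%4]) for i in range(4)],np.mean(T,0),T[0]-T[1])
print("scene barrel");S=[onz("scene",u,.022) for u in [(156.6,206.4),(161,203.4),(171.9,209.2),(167.4,211.4)]]
for p in S:print(p)
print([np.linalg.norm(S[i]-S[(i+1)%4]) for i in range(4)],np.mean(S,0),S[3]-S[0])
print("rib");S=[onz("scene",u,.032) for u in [(168.7,198.9),(171.3,196.5),(180.7,201.4),(178.5,202.5)]]
for p in S:print(p)
print([np.linalg.norm(S[i]-S[(i+1)%4]) for i in range(4)],np.mean(S,0))
# plate outline top view, z~.006
P=[onz("top",(392+(x-6)/12,186+(y-6)/12),.006) for x,y in [(105,185),(65,520),(335,560),(366,215)]]
for p in P:print(p)
print("pin"); 
t=cv2.imread("pics/top0.png");s=cv2.imread("pics/scene0.png")
for n,im,w in(("top",t,(125,195,60,40)),("scene",s,(360,255,80,30))):
    x,y,ww,hh=w;g=cv2.cvtColor(im[y:y+hh,x:x+ww],cv2.COLOR_BGR2GRAY)
    m=(g<90).astype(np.uint8);c=max(cv2.findContours(m,0,1)[0],key=cv2.contourArea)
    r=cv2.minAreaRect(c);print(n,np.array(r[0])+[x,y],r[1:],np.median(g));print(cv2.boxPoints(r)+[x,y])
grid(t,128,195,55,38,14,"pics/g_tp.png");grid(s,365,258,66,25,12,"pics/g_sp.png")
E
```

```text
top barrel
[ 0.5613 -0.3693  0.022 ]
[ 0.5537 -0.423   0.022 ]
[ 0.5306 -0.4213  0.022 ]
[ 0.5402 -0.3673  0.022 ]
[np.float64(0.05429973426181614), np.float64(0.023115781763475327), np.float64(0.05485516018463545), np.float64(0.021164488610868296)] [ 0.5464 -0.3952  0.022 ] [0.0076 0.0538 0.    ]
scene barrel
[ 0.5563 -0.4196  0.022 ]
[ 0.5339 -0.4193  0.022 ]
[ 0.5446 -0.3629  0.022 ]
[ 0.5628 -0.3672  0.022 ]
[np.float64(0.022384441619118105), np.float64(0.05739247526010525), np.float64(0.01871544984401455), np.float64(0.05281453963647178)] [ 0.5494 -0.3923  0.022 ] [0.0065 0.0524 0.    ]
rib
[ 0.5099 -0.4038  0.032 ]
[ 0.493  -0.4063  0.032 ]
[ 0.5026 -0.3575  0.032 ]
[ 0.5119 -0.3596  0.032 ]
[np.float64(0.01710954363973901), np.float64(0.049711499287906885), np.float64(0.009551707765857854), np.float64(0.04432245261421477)] [ 0.5044 -0.3818  0.032 ]
[ 0.53   -0.3571  0.006 ]
[ 0.4419 -0.3444  0.006 ]
[ 0.4329 -0.4132  0.006 ]
[ 0.5233 -0.4243  0.006 ]
pin
top [170.2 205.9] ((6.260990142822266, 13.86362075805664), 63.43495178222656) 164.0
[[162.6 206.2]
 [175.  200. ]
 [177.8 205.6]
 [165.4 211.8]]
scene [378.5 271.5] ((9.0, 15.0), 90.0) 223.0
[[371. 267.]
 [386. 267.]
 [386. 276.]
 [371. 276.]]
```

View pics/g_tp.png

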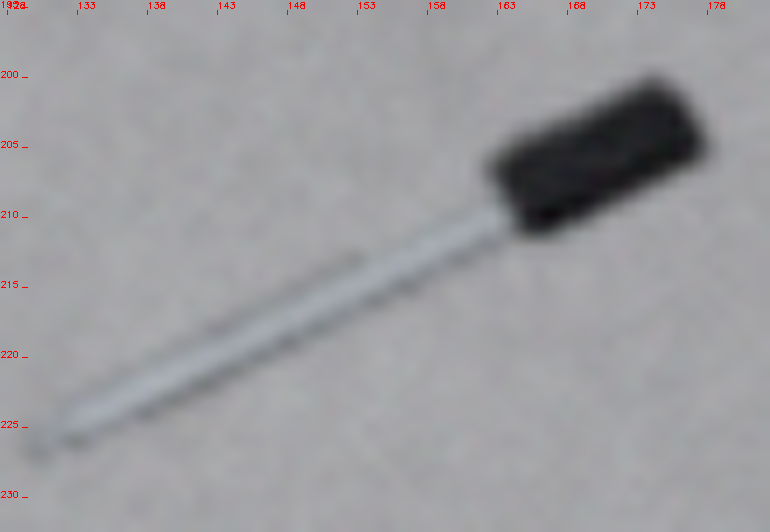

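View pics/g_sp.png

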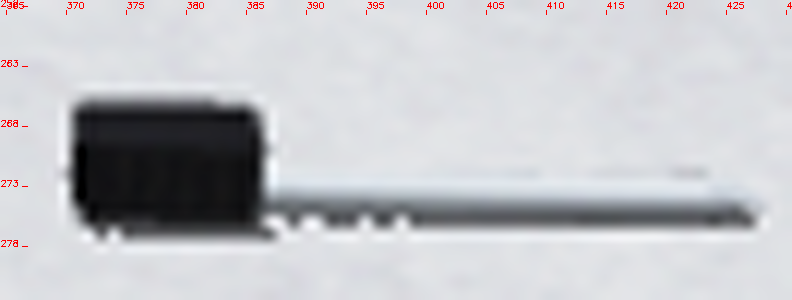

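```bash
cat >> h.py <<'E'
from scipy.spatial.transform import Rotation as Ro
def go(P,psi,start=None):
    """tool shift/twist from state (or start=(pos,psi)) to TCP P with tool y at world angle psi (deg)"""
    s=monitor.read_state()
    R=Ro.from_rotvec(s["orientation"]).as_matrix();p=s["tool_pos"]
    cur=np.degrees(np.arctan2(R[1,1],R[0,1]))
    if start is not None:
        p,cur=np.array(start[0]),start[1];c,q=np.cos(np.radians(cur)),np.sin(np.radians(cur))
        R=np.array([[-q,c,0],[c,q,0],[0,0,-1.]])
    tw=-((psi-cur+180)%360-180)
    print("t %.2f cur"%s["t"],p.round(4),"psi %.2f"%cur,"shift",(R.T@(np.array(P)-p)).round(4),"twist %.2f"%tw,"F",s["force"].round(1),"op %.4f"%s["opening"],"tilt",(R[:,2]+[0,0,1]).round(4))
E
python3 - <<'E'
from h import *
np.set_printoptions(precision=4,suppress=True)
go((.5,.2,.30),-8.1)
A=onz("top",(170.2,205.9),.026)
tip=onz("top",(130.8,226.7),.005); fr=onz("top",(164.3,209.8),.007)
print("grip top centre",A,"tip",tip,"front",fr,np.linalg.norm(tip-fr))
d=tip-A;print("angle",np.degrees(np.arctan2(d[1],d[0])))
# B check
print(onz("top",(164,278),.02),onz("top",(175,323),.005))
print("scene grip", onz("scene",(378.3,267.5),.026), onz("scene",(428,275.3),.005))
E
```

```text
t 0.10 cur [0.1649 0.5764 0.2177] psi 74.02 shift [-0.4257 -0.2697 -0.0819] twist 82.12 F [-0.7  0.9  0. ] op 0.0928 tilt [-0.0006 -0.0015  0.    ]
grip top centre [0.4975 0.358  0.026 ] tip [0.4329 0.4831 0.005 ] front [0.4881 0.3809 0.007 ] 0.11615959807387453
angle 117.30330857246517
[0.2767 0.3644 0.02  ] [0.1442 0.3264 0.005 ]
scene grip [0.5022 0.3585 0.026 ] [0.4397 0.488  0.005 ]
```

Request:
send_rows(motion=[[[-0.426,-0.27,-0.082],82],[[-0.426,-0.27,-0.082],82],[[-0.426,-0.27,-0.082],82],[[-0.426,-0.27,-0.082],82],[[-0.426,-0.27,-0.082],82],[[-0.426,-0.27,-0.082],82],[[-0.426,-0.27,-0.082],82],[[-0.426,-0.27,-0.082],82],[[-0.426,-0.27,-0.082],82]], jaw=0.03)

```text
t: 1.23
tool_pos: [0.5023, 0.1969, 0.3007]
orientation: [2.376, 2.054, -0.0]
force: [-0.2, 0.2, -0.2]
opening: 0.0299
```

```bash
python3 -c "
from h import *
go((.4995,-.386,.12),-8.1);go((.4995,-.386,.12),-8.1,((.5,.2,.30),-8.1))"
```

```text
t 1.23 cur [0.5023 0.1969 0.3007] psi -8.30 shift [-0.5771  0.0813  0.1811] twist -0.20 F [-0.2  0.2 -0.2] op 0.0299 tilt [ 0.0003 -0.0007  0.    ]
t 1.23 cur [0.5 0.2 0.3] psi -8.10 shift [-0.5802  0.0821  0.18  ] twist -0.00 F [-0.2  0.2 -0.2] op 0.0299 tilt [0. 0. 0.]
```

Request:
send_rows(motion=[[[-0.578,0.081,0.0],0],[[-0.578,0.081,0.0],0],[[-0.578,0.081,0.0],0],[[-0.578,0.081,0.0],0],[[-0.578,0.081,0.0],0],[[-0.578,0.081,0.0],0],[[-0.578,0.081,0.0],0],[[-0.578,0.081,0.0],0],[[-0.578,0.081,0.0],0],[[-0.578,0.081,0.18],0],[[-0.578,0.081,0.18],0],[[-0.578,0.081,0.18],0]])

```text
t: 2.72
tool_pos: [0.5, -0.3824, 0.1176]
orientation: [-2.367, -2.062, -0.0]
force: [0.3, -1.1, -0.5]
opening: 0.0301
```

```bash
python3 - <<'E'
from h import *
go((.4995,-.386,.013),-8.1)
for n in("scene","top"):
    im=eyes.read_camera(n)[...,::-1].copy();cv2.imwrite(f"pics/{n}1.png",im)
    P=proj(n,monitor.read_state()["tool_pos"]);print(P)
    crop(im,int(P[0])-50,int(P[1])-50,100,100,6,f"pics/{n}1c.png")
E
```

```text
t 2.73 cur [ 0.5    -0.3824  0.1176] psi -7.89 shift [-3.800e-03  1.000e-04  1.046e-01] twist 0.21 F [ 0.3 -1.1 -0.5] op 0.0301 tilt [-0.0013  0.0016  0.    ]
[174.28296907 179.453669  ]
[417.79442503 205.56194   ]
```

View pics/scene1c.png

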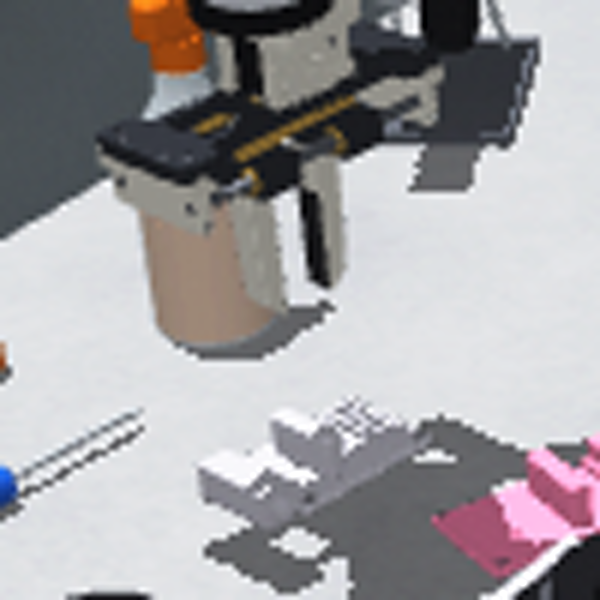

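View pics/top1c.png

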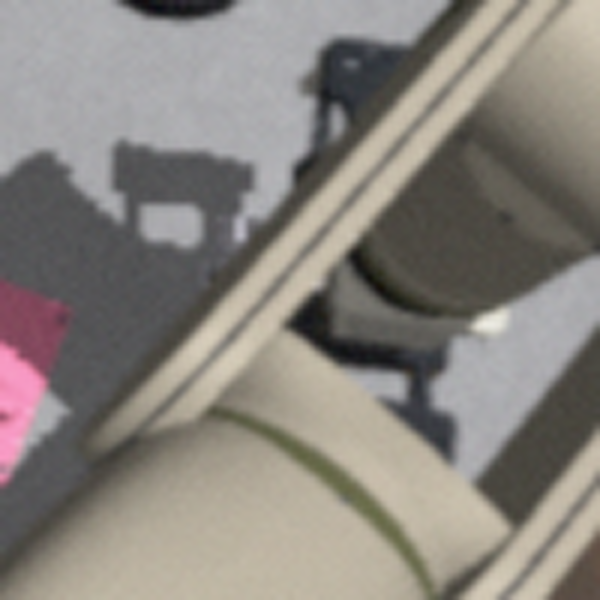

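The scene crop shows the open jaws above the cover's rib and clear of the bottle, with the rib near crop (300,430). The top view is blocked by the arm.

Request:
send_rows(motion=[[[-0.003,0.0,0.05],0],[[-0.003,0.0,0.075],0],[[-0.003,0.0,0.075],0]])

```text
t: 3.2
tool_pos: [0.4998, -0.3852, 0.0455]
orientation: [-2.367, -2.061, 0.0]
force: [0.5, -0.4, 0.8]
opening: 0.0297
```

```bash
python3 - <<'E'
from h import *
go((.4995,-.386,.013),-8.1)
im=eyes.read_camera("scene")[...,::-1].copy()
P=proj("scene",monitor.read_state()["tool_pos"]);print(P)
crop(im,int(P[0])-40,int(P[1])-40,80,70,9,f"pics/s2.png")
E
```

```text
t 3.20 cur [ 0.4998 -0.3852  0.0455] psi -7.90 shift [-0.0009 -0.0001  0.0325] twist 0.20 F [ 0.5 -0.4  0.8] op 0.0297 tilt [-0.0017  0.0019  0.    ]
[173.91425687 195.16613265]
```

View pics/s2.png

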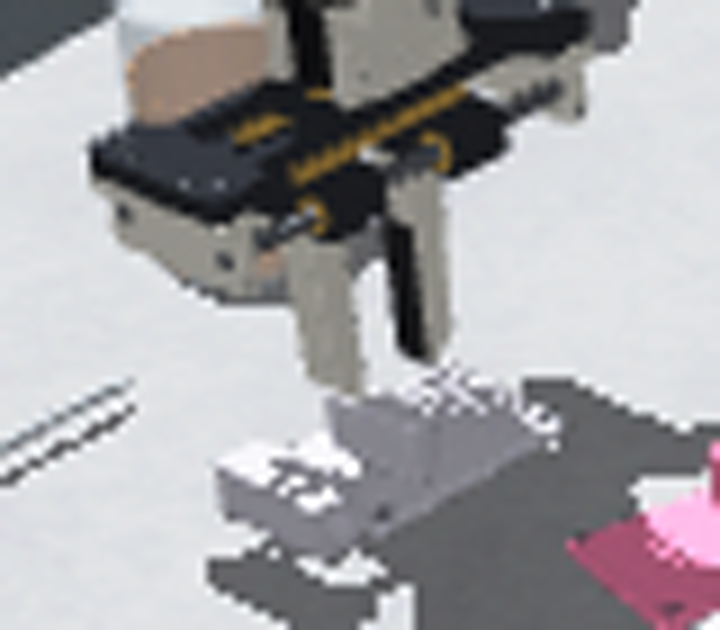

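Request:
send_rows(motion=[[[-0.001,0.0,0.02],0],[[-0.001,0.0,0.033],0],[[-0.001,0.0,0.033],0],[[-0.001,0.0,0.033],0]])

```text
t: 3.75
tool_pos: [0.4998, -0.3876, 0.0128]
orientation: [-2.371, -2.061, 0.0]
force: [-0.7, 0.4, -0.2]
opening: 0.0297
```

Request:
send_rows(motion=[[[0,0,0],0],[[0,0,0],0],[[0,0,0],0],[[0,0,0],0],[[0,0,0],0]], jaw=0.0, squeeze=40)

```text
t: 4.38
tool_pos: [0.5001, -0.3878, 0.0132]
orientation: [2.37, 2.061, 0.0]
force: [-1.0, 0.6, 5.6]
opening: 0.0138
```

```bash
python3 - <<'E'
from h import *
go((.4995,-.386,.013),-8.1)
im=eyes.read_camera("scene")[...,::-1].copy()
P=proj("scene",monitor.read_state()["tool_pos"]);print(P)
crop(im,int(P[0])-40,int(P[1])-40,80,70,9,f"pics/s3.png")
E
```

```text
t 4.38 cur [ 0.5001 -0.3878  0.0132] psi -7.97 shift [ 0.0017 -0.0008  0.0002] twist 0.13 F [-1.   0.6  5.6] op 0.0138 tilt [ 0.0005 -0.0005  0.    ]
[174.79722724 203.44278144]
```

View pics/s3.png

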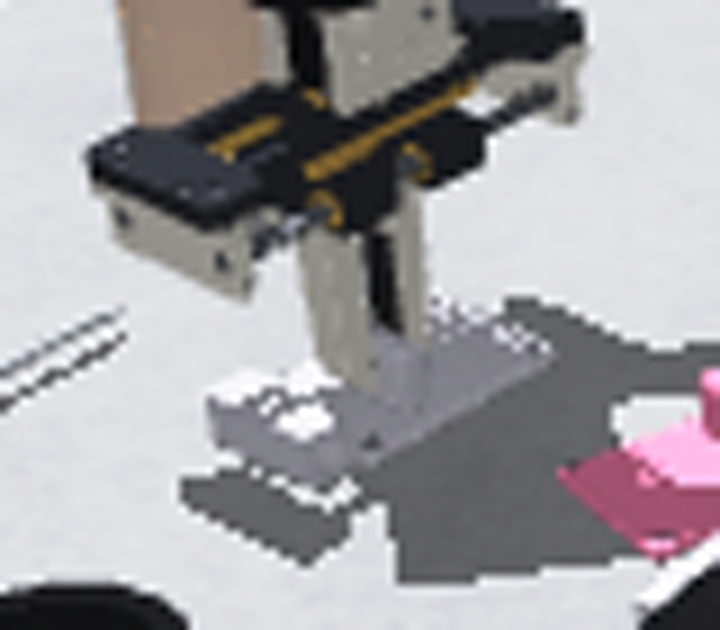

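Request:
send_rows(motion=[[[0,0,-0.03],0],[[0,0,-0.09],0],[[0,0,-0.15],0],[[0,0,-0.21],0],[[0,0,-0.25],0],[[0,0,-0.25],0]])

```text
t: 5.18
tool_pos: [0.5013, -0.3889, 0.2671]
orientation: [2.365, 2.057, 0.001]
force: [-0.0, -0.2, -1.4]
opening: 0.0137
```

```bash
python3 - <<'E'
from h import *
go((.496,0.0,.24),-.95)
E
```

```text
t 5.17 cur [ 0.5013 -0.3889  0.2671] psi -7.97 shift [ 0.3845 -0.0594  0.0252] twist -7.02 F [-0.  -0.2 -1.4] op 0.0137 tilt [ 0.0055 -0.0049  0.    ]
```

Request:
send_rows(motion=[[[0.06,-0.009,0.0],-1],[[0.12,-0.019,0.0],-2],[[0.18,-0.028,0.0],-4],[[0.24,-0.037,0.0],-5],[[0.3,-0.046,0.0],-6],[[0.35,-0.055,0.012],-7],[[0.3845,-0.0595,0.025],-7],[[0.3845,-0.0595,0.025],-7],[[0.3845,-0.0595,0.025],-7]])

```text
t: 6.3
tool_pos: [0.4936, 0.0011, 0.2363]
orientation: [-2.239, -2.202, 0.003]
force: [0.6, 0.0, -1.7]
opening: 0.0135
```

```bash
python3 - <<'E'
from h import *
go((.496,0.0,.24),-.95)
for n in("scene","top"):
    im=eyes.read_camera(n)[...,::-1].copy();cv2.imwrite(f"pics/{n}4.png",im)
    P=proj(n,monitor.read_state()["tool_pos"]);print(P)
    crop(im,int(P[0])-45,int(P[1])-40,100,85,8,f"pics/{n}4c.png")
E
```

```text
t 6.30 cur [0.4936 0.0011 0.2363] psi -0.95 shift [-0.0011  0.0024 -0.0037] twist -0.00 F [ 0.6  0.  -1.7] op 0.0135 tilt [-0.0023 -0.0002  0.    ]
[271.56204348 172.19797405]
[285.88556455 195.02718217]
```

View pics/scene4c.png

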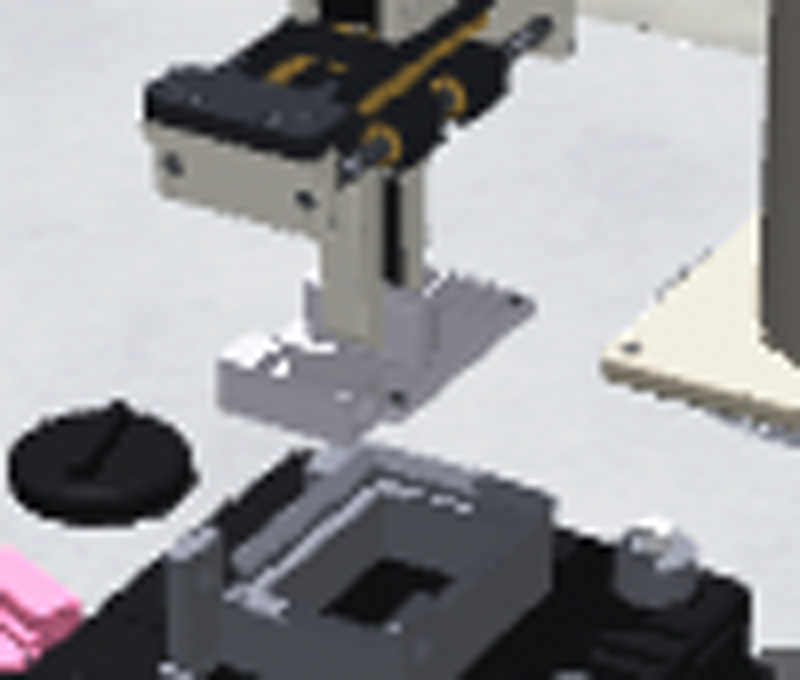

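View pics/top4c.png

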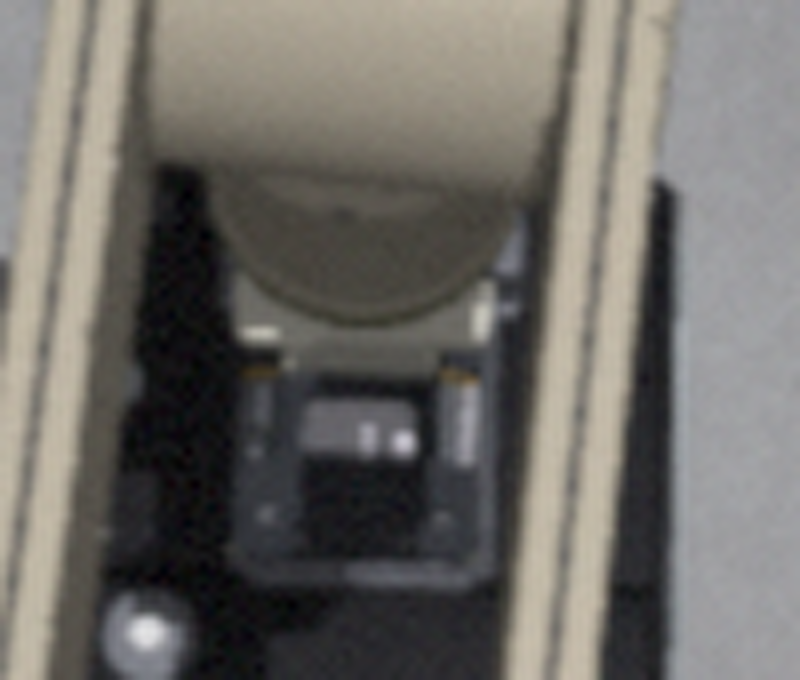

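```bash
python3 - <<'E'
from h import *
im=cv2.imread("pics/scene4.png");im=cv2.convertScaleAbs(im,alpha=1.25)
grid(im,248,165,50,32,15,"pics/g4.png")
# predictions, y offset 0: TCP rib
s=monitor.read_state();p=s["tool_pos"];ps=np.radians(-.95)
ex=np.array([np.cos(ps),np.sin(ps),0]);ey=np.array([-np.sin(ps),np.cos(ps),0])
for nm,x,y,z in [("barFTL",59,-28,22),("barFBL",59,-28,0),("barFTR",59,28,22),("barFBR",59,28,0),("plate -x +y bot",-64,35,0),("-x+y top",-64,35,6)]:
    print(nm,proj("scene",p+ex*x/1e3+ey*y/1e3+[0,0,z/1e3-.0132]).round(1))
print("per mm y",(proj("scene",p+ey*.001)-proj("scene",p)))
E
```

```text
barFTL [252.4 175.5]
barFBL [252.6 182.2]
barFTR [268.9 180.4]
barFBR [269.  187.1]
plate -x +y bot [292.5 170. ]
-x+y top [292.5 168.2]
per mm y [0.28965806 0.08248507]
```

View pics/g4.png

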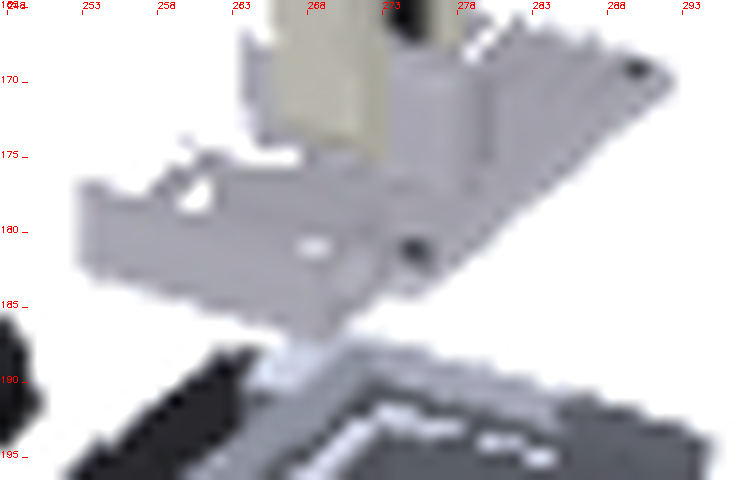

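The cover's barrel corners come out at (252.9,182.2) and (268.9,187.2), within 0.3 px of the prediction. So the cover is centred in the grip, and I can descend to just above the lip.

Request:
send_rows(motion=[[[0,0.003,0.03],0],[[0,0.003,0.06],0],[[0,0.003,0.076],0],[[0,0.003,0.076],0],[[0,0.003,0.076],0]])

```text
t: 7.02
tool_pos: [0.4981, 0.0011, 0.163]
orientation: [2.24, 2.201, 0.002]
force: [0.2, 0.3, -1.3]
opening: 0.0138
```

```bash
python3 - <<'E'
from h import *
go((.4965,0.0011,.1432),-.95)
im=eyes.read_camera("scene")[...,::-1].copy();cv2.imwrite("pics/scene5.png",im)
im=cv2.convertScaleAbs(im,alpha=1.25)
grid(im,240,178,64,48,12,"pics/g5.png")
E
```

```text
t 7.03 cur [0.4981 0.0011 0.163 ] psi -1.00 shift [ 0.     -0.0016  0.0198] twist -0.05 F [ 0.2  0.3 -1.3] op 0.0138 tilt [ 0.0018 -0.0002  0.    ]
```

View pics/g5.png

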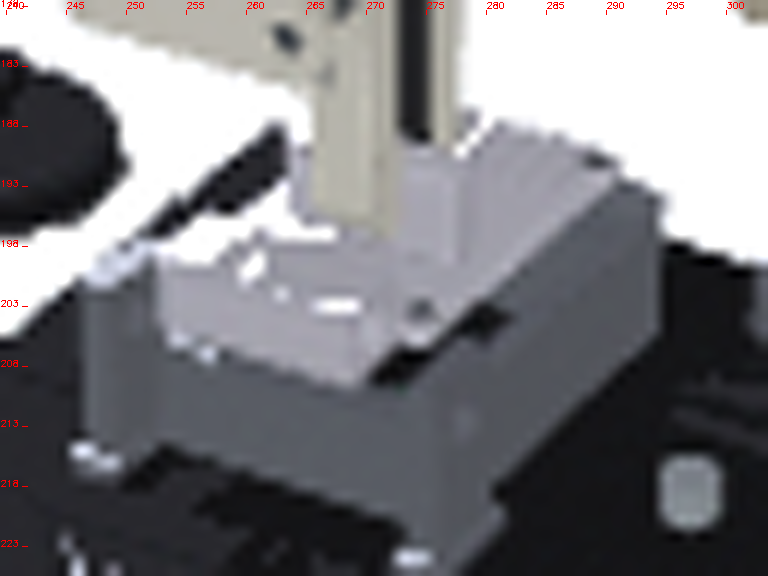

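Request:
send_rows(motion=[[[0,-0.0015,0.004],0],[[0,-0.0015,0.009],0],[[0,-0.0015,0.014],0],[[0,-0.0015,0.014],0]], squeeze=25)

```text
t: 7.58
tool_pos: [0.4953, 0.0015, 0.1469]
orientation: [-2.24, -2.202, 0.001]
force: [-0.2, 0.3, -1.2]
opening: 0.014
```

```bash
python3 - <<'E'
from h import *
go((.4965,0.0011,.1432),-.95)
E
```

```text
t 7.58 cur [0.4953 0.0015 0.1469] psi -0.97 shift [-0.0004  0.0013  0.0037] twist -0.02 F [-0.2  0.3 -1.2] op 0.0140 tilt [-0.0012  0.0001  0.    ]
```

Request:
send_rows(motion=[[[0,0.001,0.002],0],[[0,0.001,0.004],0],[[0,0.001,0.004],0],[[0,0.001,0.004],0]])

```text
t: 8.07
tool_pos: [0.4968, 0.0014, 0.1437]
orientation: [2.24, 2.202, -0.0]
force: [-0.8, 0.4, -2.0]
opening: 0.0138
```

```bash
python3 - <<'E'
from h import *
go((.4965,0.0011,.1432),-.95)
im=eyes.read_camera("scene")[...,::-1].copy();cv2.imwrite("pics/scene6.png",im)
im=cv2.convertScaleAbs(im,alpha=1.25)
grid(im,240,178,64,48,12,"pics/g6.png")
E
```

```text
t 8.07 cur [0.4968 0.0014 0.1437] psi -0.97 shift [-0.0003 -0.0003  0.0005] twist -0.02 F [-0.8  0.4 -2. ] op 0.0138 tilt [ 0. -0.  0.]
```

View pics/g6.png

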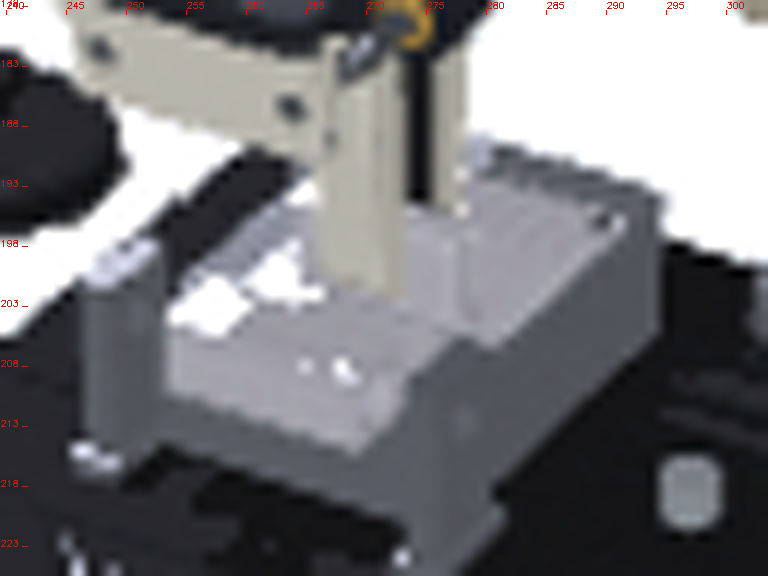

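The cover is inside the lip with its barrel between the ears at (249,200) and (277,208). I'll press another 1.5 mm and release.

Request:
send_rows(motion=[[[0,0,0.0015],0],[[0,0,0.0015],0],[[0,0,0.0015],0]])

```text
t: 8.5
tool_pos: [0.497, 0.0014, 0.1431]
orientation: [2.24, 2.202, 0.001]
force: [-3.2, -0.5, 5.4]
opening: 0.0139
```

Request:
send_rows(motion=[[[0,0,0],0],[[0,0,0],0],[[0,0,0],0]], jaw=0.028)

```text
t: 8.88
tool_pos: [0.4968, 0.0014, 0.1421]
orientation: [2.24, 2.202, 0.0]
force: [-0.6, 0.5, 0.4]
opening: 0.0279
```

Request:
send_rows(motion=[[[0,0,-0.02],0],[[0,0,-0.07],0],[[0,0,-0.12],0],[[0,0,-0.17],0],[[0,0,-0.17],0]])

```text
t: 9.5
tool_pos: [0.4989, 0.0012, 0.3174]
orientation: [2.235, 2.198, 0.009]
force: [-0.1, -1.1, -0.2]
opening: 0.0281
```

```bash
python3 - <<'E'
from h import *
# pin grasp: grip centre; tool y perpendicular to pin axis
go((.500,.358,.15),27.3)
im=eyes.read_camera("scene")[...,::-1].copy();cv2.imwrite("pics/scene7.png",im)
grid(im,240,178,64,48,12,"pics/g7.png")
E
```

```text
t 9.50 cur [0.4989 0.0012 0.3174] psi -0.97 shift [ 0.3569 -0.0064  0.1671] twist -28.27 F [-0.1 -1.1 -0.2] op 0.0281 tilt [ 0.0086 -0.0009  0.    ]
```

View pics/g7.png

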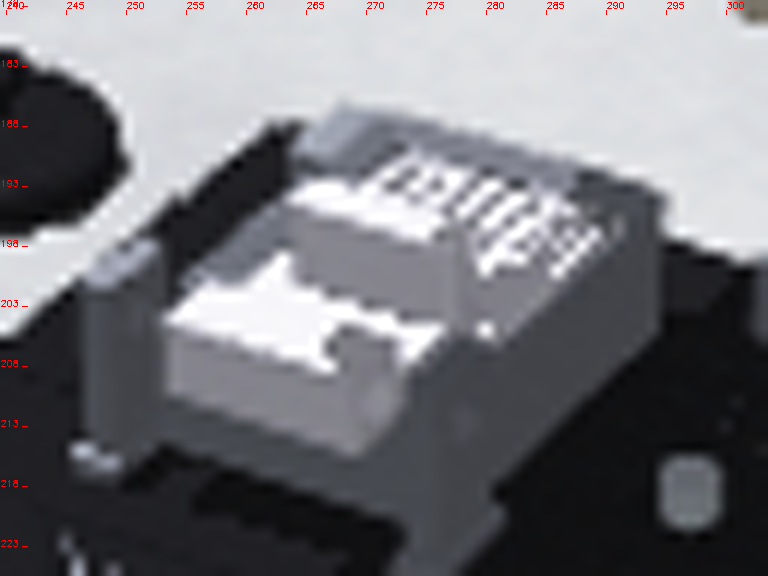

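The cover is seated flat with its barrel between the ears. Next I fetch pin A.

Request:
send_rows(motion=[[[0.06,-0.001,0.0],-5],[[0.12,-0.002,0.0],-10],[[0.18,-0.003,0.0],-15],[[0.24,-0.004,0.0],-20],[[0.3,-0.006,0.04],-28.5],[[0.357,-0.007,0.09],-28.5],[[0.357,-0.007,0.15],-28.5],[[0.357,-0.007,0.21],-28.5],[[0.357,-0.007,0.21],-28.5],[[0.357,-0.007,0.21],-28.5]], jaw=0.05)

```text
t: 10.8
tool_pos: [0.4953, 0.3579, 0.1018]
orientation: [-1.629, -2.685, 0.003]
force: [0.3, 0.1, 0.3]
opening: 0.0497
```

```bash
python3 - <<'E'
from h import *
go((.4985,.3585,.006),27.7)
for n in("scene","top"):
    im=eyes.read_camera(n)[...,::-1].copy();cv2.imwrite(f"pics/{n}8.png",im)
    P=proj(n,monitor.read_state()["tool_pos"]);print(P)
    crop(im,int(P[0])-40,int(P[1])-45,100,75,8,f"pics/{n}8c.png")
E
```

```text
t 10.80 cur [0.4953 0.3579 0.1018] psi 27.51 shift [-0.0009  0.0032  0.0958] twist -0.19 F [0.3 0.1 0.3] op 0.0497 tilt [-0.0017 -0.0011  0.    ]
[381.72864108 244.58468895]
[163.0065357  200.95673181]
```

View pics/scene8c.png

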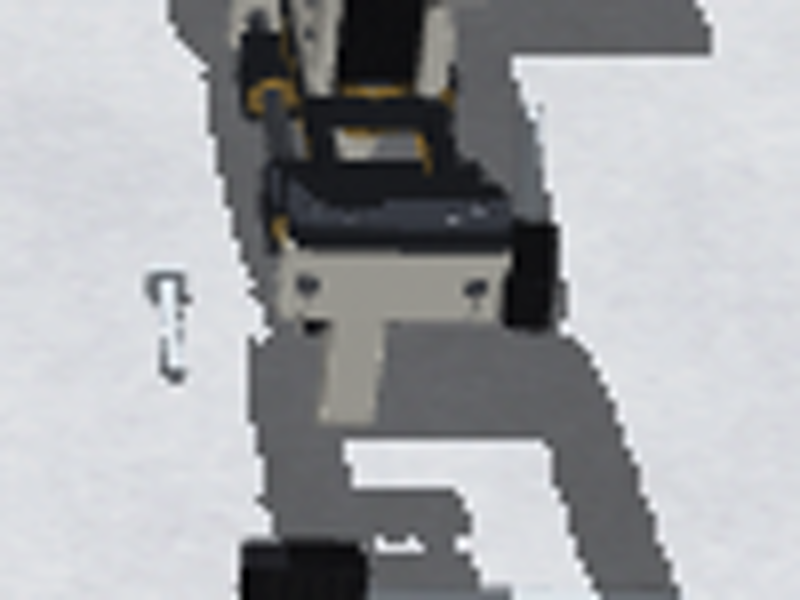

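View pics/top8c.png

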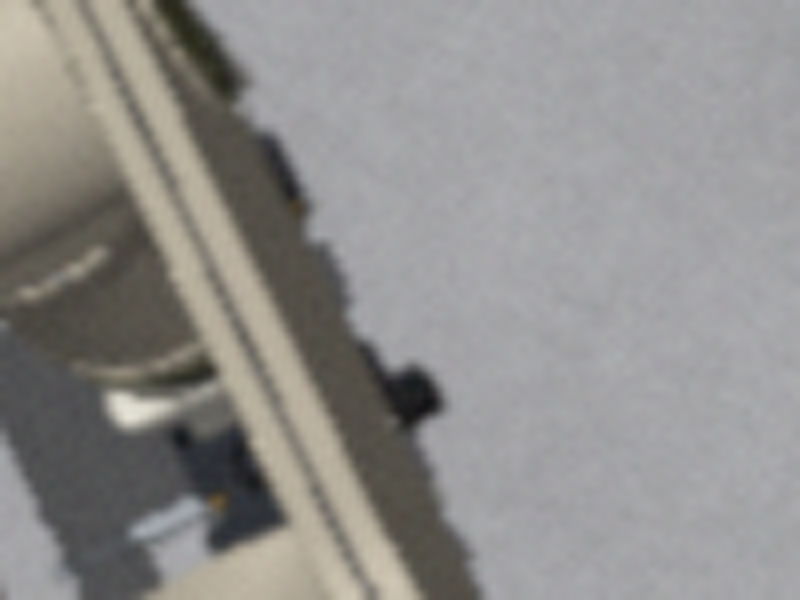

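```bash
python3 - <<'E'
from h import *
c=np.array([.4985,.3585,0]);a=np.radians(117.7);d=np.array([np.cos(a),np.sin(a),0]);n=np.array([np.sin(a),-np.cos(a),0])
for k in(-22,22):
  for w in(-9,9):
    P=c+d*k/1e3+n*w/1e3; print(k,w,"scene",proj("scene",P+[0,0,.026]).round(1),"bot",proj("scene",P).round(1),"top",proj("top",P+[0,0,.026]).round(1))
print("tip",proj("scene",c+d*.142+[0,0,.005]).round(1),proj("top",c+d*.142+[0,0,.005]).round(1))
E
```

```text
-22 -9 scene [370.8 264.7] bot [370.  271.7] top [177.7 205. ]
-22 9 scene [371.4 268.6] bot [370.6 275.7] top [175.3 199.9]
22 -9 scene [386.1 265. ] bot [385.1 272. ] top [164.8 211.3]
22 9 scene [386.9 268.9] bot [385.9 276. ] top [162.4 206.2]
tip [427.5 273.5] [130.4 226.8]
```

The predicted grip corners match both views within about 1 px, so I descend and grip.

Request:
send_rows(motion=[[[-0.001,0.003,0.05],0],[[-0.001,0.003,0.08],0],[[-0.001,0.003,0.094],0],[[-0.001,0.003,0.096],0],[[-0.001,0.003,0.096],0]])

```text
t: 11.52
tool_pos: [0.5004, 0.3598, 0.0083]
orientation: [1.629, 2.685, 0.004]
force: [0.1, 1.1, -0.5]
opening: 0.0502
```

Request:
send_rows(motion=[[[0,0,0],0],[[0,0,0],0],[[0,0,0],0],[[0,0,0],0],[[0,0,0],0]], jaw=0.0, squeeze=45)

```text
t: 12.15
tool_pos: [0.499, 0.359, 0.0063]
orientation: [1.629, 2.686, 0.0]
force: [-0.4, 0.6, 2.3]
opening: 0.0179
```

```bash
python3 - <<'E'
from h import *
go((.5,.3,.25),27.7)
E
```

```text
t 12.15 cur [0.499  0.359  0.0063] psi 27.53 shift [-0.0528 -0.0264 -0.2437] twist -0.17 F [-0.4  0.6  2.3] op 0.0179 tilt [0.0001 0.0001 0.    ]
```

Request:
send_rows(motion=[[[0,0,-0.03],0],[[0,0,-0.08],0],[[0,0,-0.14],0],[[0,0,-0.2],0],[[0,0,-0.26],0],[[0,0,-0.26],0]])

```text
t: 12.9
tool_pos: [0.5015, 0.3606, 0.2735]
orientation: [1.626, 2.682, 0.016]
force: [0.4, -0.2, -1.7]
opening: 0.0175
```

```bash
python3 - <<'E'
from h import *
go((.5413,-.2055,.25),-.95)
E
```

```text
t 12.90 cur [0.5015 0.3606 0.2735] psi 27.53 shift [-0.5204 -0.2266  0.0206] twist 28.48 F [ 0.4 -0.2 -1.7] op 0.0175 tilt [0.0098 0.0059 0.0001]
```

Request:
send_rows(motion=[[[-0.052,-0.0225,0.0],3],[[-0.104,-0.045,0.0],6],[[-0.156,-0.068,0.0],9],[[-0.208,-0.09,0.0],12],[[-0.26,-0.113,0.0],15],[[-0.312,-0.136,0.0],18],[[-0.364,-0.158,0.0],21],[[-0.416,-0.181,0.0],24],[[-0.468,-0.204,0.0],27],[[-0.52,-0.226,0.0],28.5],[[-0.52,-0.226,0.02],28.5],[[-0.52,-0.226,0.02],28.5]])

```text
t: 14.4
tool_pos: [0.5371, -0.2055, 0.2424]
orientation: [-2.236, -2.198, 0.003]
force: [0.0, 0.8, -0.3]
opening: 0.0174
```

```bash
python3 - <<'E'
from h import *
go((.5413,-.2055,.1423),-.95)
E
```

```text
t 14.40 cur [ 0.5371 -0.2055  0.2424] psi -1.00 shift [-0.0002  0.0047  0.1001] twist -0.05 F [ 0.   0.8 -0.3] op 0.0174 tilt [-0.0054  0.0031  0.    ]
```

Request:
send_rows(motion=[[[0,0.003,0.05],0],[[0,0.003,0.085],0],[[0,0.003,0.1],0],[[0,0.003,0.1],0],[[0,0.003,0.1],0],[[0,0.003,0.1],0]])

```text
t: 15.15
tool_pos: [0.543, -0.2071, 0.1482]
orientation: [2.238, 2.201, 0.002]
force: [1.2, -0.7, -0.7]
opening: 0.0177
```

```bash
python3 - <<'E'
from h import *
go((.5413,-.2055,.1423),-.95)
for n in("scene","top"):
    im=eyes.read_camera(n)[...,::-1].copy();cv2.imwrite(f"pics/{n}9.png",im)
im=cv2.convertScaleAbs(cv2.imread("pics/scene9.png"),alpha=1.2)
grid(im,200,170,85,60,9,"pics/g9.png")
im=cv2.convertScaleAbs(cv2.imread("pics/top9.png"),alpha=1.2)
grid(im,262,160,85,60,9,"pics/g9t.png")
E
```

```text
t 15.15 cur [ 0.543  -0.2071  0.1482] psi -0.97 shift [ 0.0015 -0.0017  0.0059] twist -0.02 F [ 1.2 -0.7 -0.7] op 0.0177 tilt [ 0.0028 -0.0014  0.    ]
```

View pics/g9.png

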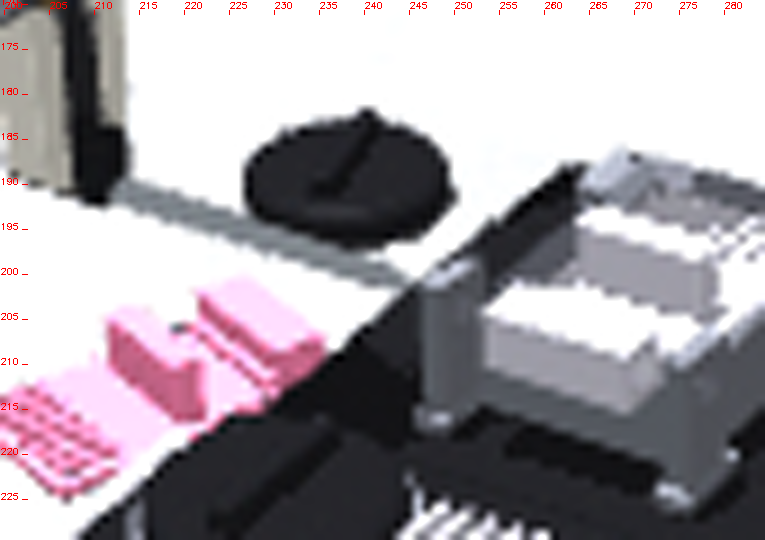

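View pics/g9t.png

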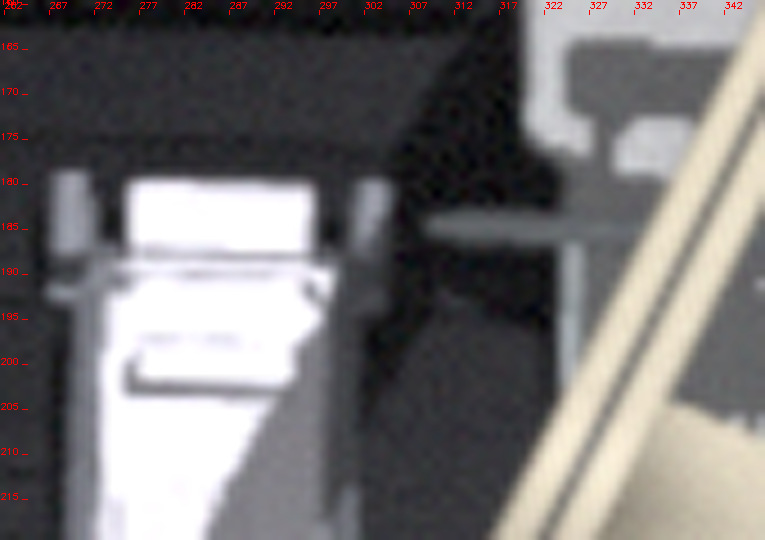

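```bash
python3 - <<'E'
from h import *
np.set_printoptions(precision=4,suppress=True)
s=cv2.cvtColor(cv2.imread("pics/scene9.png"),cv2.COLOR_BGR2GRAY).astype(float)
t=cv2.cvtColor(cv2.imread("pics/top9.png"),cv2.COLOR_BGR2GRAY).astype(float)
def cl(g,us,v0,sl,dark,hw=6):
    o=[]
    for u in us:
        c=v0+sl*(u-us[0]);v=np.arange(int(c)-hw,int(c)+hw+1);w=g[v,u]
        b=np.median(np.r_[w[:3],w[-3:]]);w=(b-w) if dark else (w-b);w[w<.3*w.max()]=0
        o.append((u,(w*v).sum()/w.sum()))
    return np.array(o)
S=cl(s,range(216,226),191.7,.325,True,4);T=cl(t,range(309,322),184.3,.05,False)
ps=np.polyfit(S[:,0],S[:,1],1);pt=np.polyfit(T[:,0],T[:,1],1)
print(S[:,1],T[:,1],ps,pt)
tip,g=two((245.3,np.polyval(ps,245.3)),(308.6,np.polyval(pt,308.6)));print("tip",tip,g)
# intersect planes: scene line & top line -> 3D axis
def plane(n,p,u0,u1):
    o,a=ray(n,(u0,np.polyval(p,u0)));_,b=ray(n,(u1,np.polyval(p,u1)));m=np.cross(a,b);m/=np.linalg.norm(m);return m,m@o
m1,c1=plane("scene",ps,216,240);m2,c2=plane("top",pt,309,322)
d=np.cross(m1,m2);d/=np.linalg.norm(d);d*=np.sign(d[1]);
for y in(-.18,-.12,-.065,0):
    print(y,np.linalg.solve(np.array([m1,m2,[0,1,0]]),[c1,c2,y]))
st=monitor.read_state();print(st["tool_pos"])
for k in(.03,.08,.142):
    P=st["tool_pos"]+np.array([.0166*k,k,-.0013]);print(k,P,"pred",proj("scene",P),"meas v",np.polyval(ps,proj("scene",P)[0]),proj("top",P),np.polyval(pt,proj("top",P)[0]))
E
```

```text
[191.5946 192.     192.5238 192.4746 193.1995 193.405  193.4825 194.1923
 193.9968 194.4911] [184.5905 184.55   184.5699 184.5397 184.7835 184.7637 184.8101 184.8487
 184.5747 184.6029 184.9532 184.9457 185.0126] [  0.3128 124.1551] [  0.0324 174.5201]
tip [ 0.5446 -0.0631  0.1456] 0.0006996103521148625
-0.18 [ 0.5431 -0.18    0.1452]
-0.12 [ 0.5439 -0.12    0.1455]
-0.065 [ 0.5448 -0.065   0.1458]
0 [0.5457 0.     0.1461]
[ 0.5425 -0.207   0.1475]
0.03 [ 0.543  -0.177   0.1462] pred [214.6359 191.0339] meas v 191.30149324318558 [348.8424 185.7835] 185.83162698333615
0.08 [ 0.5439 -0.127   0.1462] pred [227.8036 195.2351] meas v 195.42087398267913 [331.1107 185.1971] 185.25665899230472
0.142 [ 0.5449 -0.065   0.1462] pred [244.6091 200.597 ] meas v 200.67829169202736 [309.1697 184.4715] 184.54520075582576
```

```bash
python3 - <<'E'
from h import *
ps=np.radians(-.95);ex=np.array([np.cos(ps),np.sin(ps),0]);ey=np.array([-np.sin(ps),np.cos(ps),0])
h=np.array([.5445,.0003,.156])
for n in("top","scene"):
    im=cv2.convertScaleAbs(cv2.imread(f"pics/{n}{0 if n=='top' else 9}.png"),alpha=1.5)
    x0,y0,w,hh=(262,174,48,22) if n=="top" else (242,192,44,30)
    k=16;c=cv2.resize(im[y0:y0+hh,x0:x0+w],None,fx=k,fy=k,interpolation=cv2.INTER_CUBIC)
    for sgn in(-1,1):
        q=np.array([proj(n,h+ex*a+ey*sgn*b) for a,b in((-.013,.043),(.013,.043),(.013,.052),(-.013,.052))])
        cv2.polylines(c,[((q-[x0,y0]+.5)*k).astype(int)],True,(0,0,255),1)
    cv2.imwrite(f"pics/ov_{n}.png",c)
E
```

```text
(no output)
```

View pics/ov_top.png

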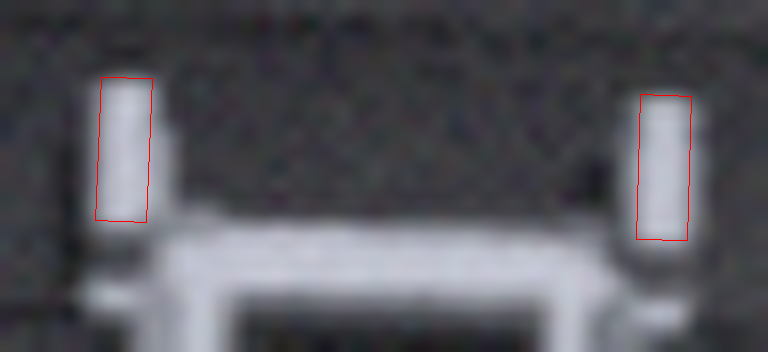

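View pics/ov_scene.png

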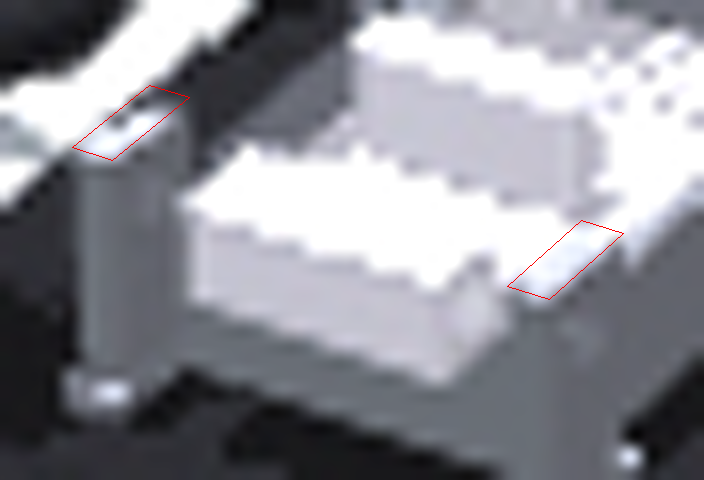

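The overlay matches the ears within about 0.5 px in both views, and both cameras put the pin axis within 0.5 mm of the arm's own reading. I'll align with the bore.

Request:
send_rows(motion=[[[0,-0.001,0.004],0],[[0,-0.001,0.004],0],[[0,-0.001,0.004],0],[[0,-0.001,0.004],0],[[0,-0.001,0.004],0]])

```text
t: 15.88
tool_pos: [0.5409, -0.2066, 0.1422]
orientation: [2.24, 2.203, 0.0]
force: [-1.0, 0.3, -0.4]
opening: 0.0177
```

```bash
python3 - <<'E'
from h import *
go((.5410,-.207,.1423),-.95)
E
```

```text
t 15.88 cur [ 0.5409 -0.2066  0.1422] psi -0.97 shift [-0.0004  0.0001 -0.0001] twist -0.02 F [-1.   0.3 -0.4] op 0.0177 tilt [ 0. -0.  0.]
```

Request:
send_rows(motion=[[[0.005,0,0],0],[[0.01,0,0],0],[[0.015,0,0],0],[[0.02,0,0],0],[[0.025,0,0],0],[[0.025,0,0],0]])

```text
t: 16.62
tool_pos: [0.5413, -0.1812, 0.1422]
orientation: [-2.24, -2.203, -0.0]
force: [-0.3, -0.0, -1.5]
opening: 0.018
```

```bash
python3 - <<'E'
from h import *
go((.5410,-.207,.1423),-.95)
for n in("scene","top"):
    im=eyes.read_camera(n)[...,::-1].copy();cv2.imwrite(f"pics/{n}10.png",im)
im=cv2.convertScaleAbs(cv2.imread("pics/scene10.png"),alpha=1.2)
grid(im,215,170,75,55,10,"pics/g10.png")
im=cv2.convertScaleAbs(cv2.imread("pics/top10.png"),alpha=1.8)
grid(im,262,165,65,40,12,"pics/g10t.png")
E
```

```text
t 16.62 cur [ 0.5413 -0.1812  0.1422] psi -0.94 shift [-0.0258  0.0001 -0.0001] twist 0.01 F [-0.3 -0.  -1.5] op 0.0180 tilt [0. 0. 0.]
```

View pics/g10.png

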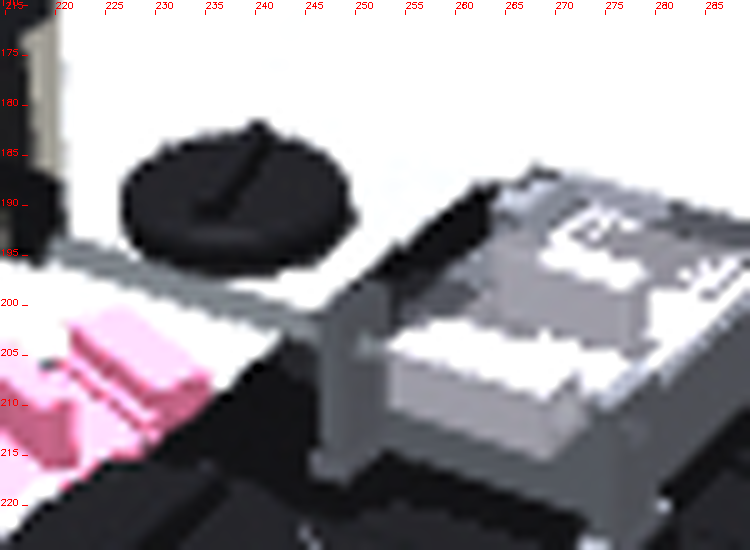

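View pics/g10t.png

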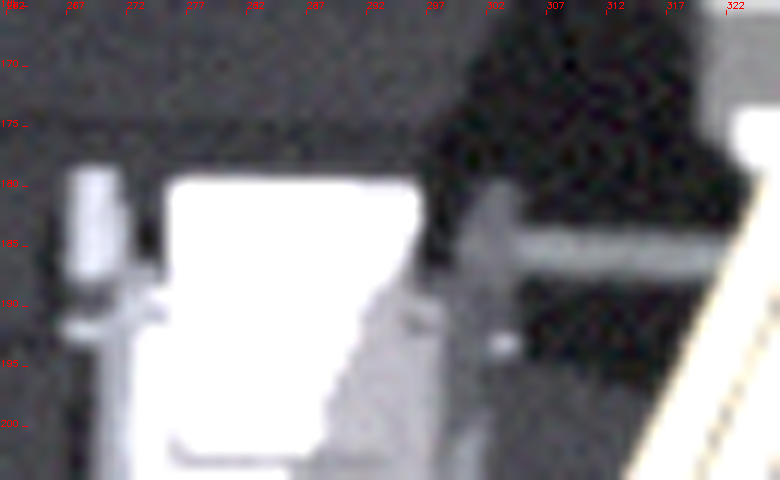

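The pin is through the first ear without force, its tip showing at (251,203.5). I continue.

Request:
send_rows(motion=[[[0.006,0,0],0],[[0.012,0,0],0],[[0.018,0,0],0],[[0.024,0,0],0],[[0.03,0,0],0],[[0.035,0,0],0],[[0.035,0,0],0]])

```text
t: 17.6
tool_pos: [0.5419, -0.1462, 0.1421]
orientation: [-2.24, -2.203, 0.0]
force: [0.2, -0.7, -1.7]
opening: 0.0177
```

Request:
send_rows(motion=[[[0.006,0,0],0],[[0.012,0,0],0],[[0.018,0,0],0],[[0.024,0,0],0],[[0.03,0,0],0],[[0.035,0,0],0],[[0.035,0,0],0]])

```text
t: 18.48
tool_pos: [0.5425, -0.1112, 0.1422]
orientation: [2.24, 2.203, 0.0]
force: [0.1, -0.4, -0.2]
opening: 0.0177
```

```bash
python3 - <<'E'
from h import *
go((.5430,-.072,.1423),-.95)
for n in("scene",):
    im=eyes.read_camera(n)[...,::-1].copy();cv2.imwrite(f"pics/{n}11.png",im)
im=cv2.convertScaleAbs(cv2.imread("pics/scene11.png"),alpha=1.2)
grid(im,215,170,75,55,10,"pics/g11.png")
E
```

```text
t 18.48 cur [ 0.5425 -0.1112  0.1422] psi -0.94 shift [ 0.0393 -0.0001 -0.0001] twist 0.01 F [ 0.1 -0.4 -0.2] op 0.0177 tilt [0.0001 0.     0.    ]
```

View pics/g11.png

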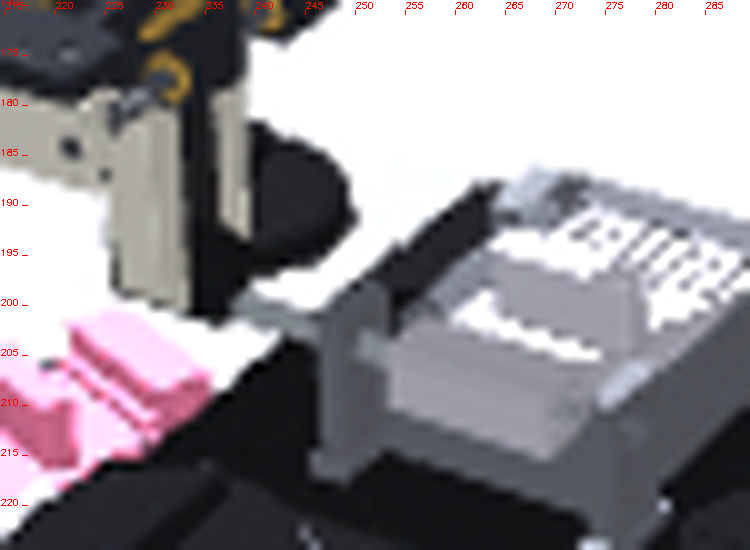

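Request:
send_rows(motion=[[[0.006,0,0],0],[[0.012,0,0],0],[[0.018,0,0],0],[[0.024,0,0],0],[[0.03,0,0],0],[[0.034,0,0],0],[[0.034,0,0],0]])

```text
t: 19.4
tool_pos: [0.543, -0.0773, 0.1421]
orientation: [2.24, 2.203, -0.0]
force: [-1.0, 0.3, -0.1]
opening: 0.0176
```

Request:
send_rows(motion=[[[0.001,0,0],0],[[0.002,0,0],0],[[0.003,0,0],0],[[0.003,0,0],0]])

```text
t: 19.9
tool_pos: [0.5431, -0.0748, 0.1421]
orientation: [2.24, 2.202, -0.0]
force: [0.2, -0.7, -0.4]
opening: 0.0179
```

Request:
send_rows(motion=[[[0.001,0,0],0],[[0.002,0,0],0],[[0.003,0,0],0],[[0.003,0,0],0]])

```text
t: 20.4
tool_pos: [0.5431, -0.0747, 0.1423]
orientation: [2.239, 2.198, -0.005]
force: [-0.5, -14.5, -1.9]
opening: 0.0177
```

```bash
python3 - <<'E'
from h import *
go((.5430,-.072,.1423),-.95)
for n in("scene","top"):
    im=eyes.read_camera(n)[...,::-1].copy();cv2.imwrite(f"pics/{n}12.png",im)
im=cv2.convertScaleAbs(cv2.imread("pics/scene12.png"),alpha=1.2)
grid(im,222,170,75,55,10,"pics/g12.png")
E
```

```text
t 20.40 cur [ 0.5431 -0.0747  0.1423] psi -1.05 shift [ 0.0027 -0.0001 -0.    ] twist -0.10 F [ -0.5 -14.5  -1.9] op 0.0177 tilt [ 0.0001 -0.0049  0.    ]
```

View pics/g12.png

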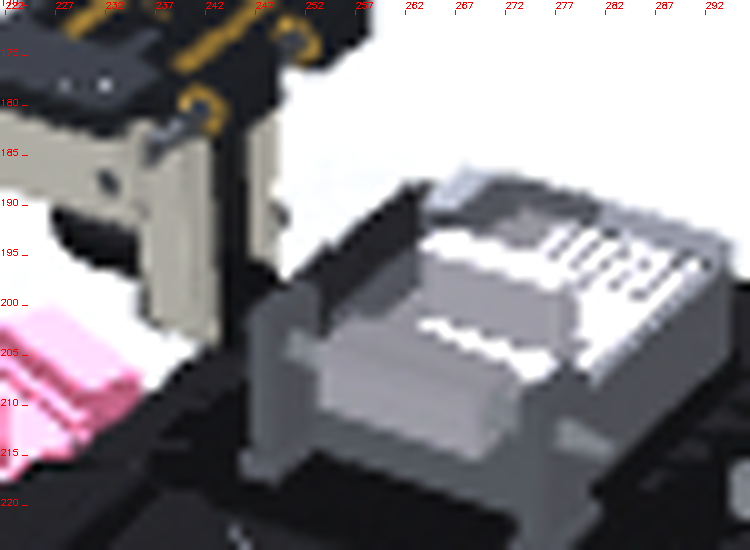

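Request:
send_rows(motion=[[[-0.002,0,0],0],[[-0.002,0,0],0],[[-0.002,0,0],0]])

```text
t: 20.88
tool_pos: [0.5431, -0.0747, 0.1422]
orientation: [2.24, 2.201, -0.002]
force: [0.2, -6.2, -1.4]
opening: 0.018
```

```bash
python3 - <<'E'
from h import *
go((.5430,-.072,.1423),-.95)
for k in(.052,.068): print(k,proj("scene",np.array([.5445,.0003,.141])+k*np.array([.0166,1,0])))
E
```

```text
t 20.88 cur [ 0.5431 -0.0747  0.1422] psi -1.00 shift [ 0.0027 -0.0001 -0.0001] twist -0.05 F [ 0.2 -6.2 -1.4] op 0.0180 tilt [ 0.     -0.0018  0.    ]
0.052 [278.20458868 212.48636935]
0.068 [282.90444064 213.99092694]
```

The tip is seen at (283,214), exactly where it is predicted for a home pin, and the grip is pressing on the ear. I release.

Request:
send_rows(motion=[[[0,0,0],0],[[0,0,0],0],[[0,0,0],0],[[0,0,0],0]], jaw=0.04)

```text
t: 21.38
tool_pos: [0.5431, -0.0734, 0.1421]
orientation: [-2.24, -2.203, -0.0]
force: [-0.3, 0.4, -0.5]
opening: 0.0396
```

Request:
send_rows(motion=[[[0,0,-0.02],0],[[0,0,-0.06],0],[[0,0,-0.12],0],[[0,0,-0.15],0],[[-0.06,0,-0.15],0],[[-0.12,0,-0.15],0],[[-0.15,0,-0.15],0],[[-0.15,0,-0.15],0]])

```text
t: 22.38
tool_pos: [0.5402, -0.2258, 0.2934]
orientation: [2.243, 2.198, 0.0]
force: [-0.2, -0.3, -0.2]
opening: 0.0396
```

```bash
python3 - <<'E'
from h import *
go((.5430,-.072,.1423),-.95)
for n in("scene","top"):
    im=eyes.read_camera(n)[...,::-1].copy();cv2.imwrite(f"pics/{n}13.png",im)
im=cv2.convertScaleAbs(cv2.imread("pics/scene13.png"),alpha=1.2)
grid(im,222,175,75,50,10,"pics/g13.png")
im=cv2.convertScaleAbs(cv2.imread("pics/top13.png"),alpha=1.5)
grid(im,255,165,70,50,11,"pics/g13t.png")
E
```

```text
t 22.38 cur [ 0.5402 -0.2258  0.2934] psi -1.16 shift [ 0.1539 -0.0004  0.151 ] twist -0.21 F [-0.2 -0.3 -0.2] op 0.0396 tilt [ 0.0007 -0.0007  0.    ]
```

View pics/g13.png

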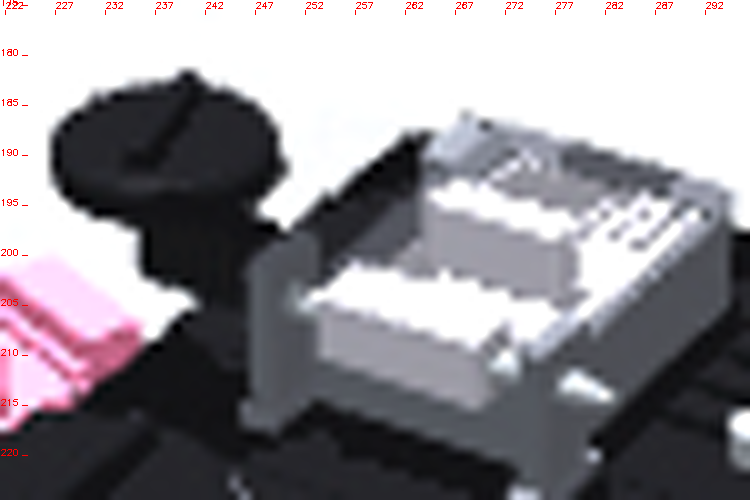

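View pics/g13t.png

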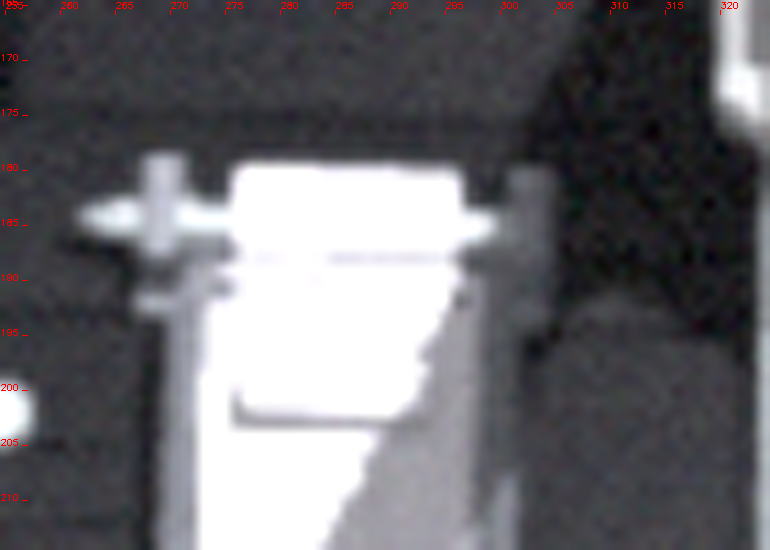

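View pics/top13.png

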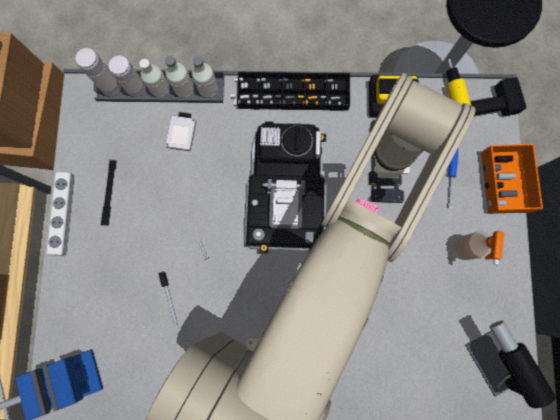

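The pin runs through both ears and the barrel in both views, and its tip in the scene view has not moved (~(283,214)). I do a last numeric check and hand in.

```bash
python3 - <<'E'
from h import *
print(proj("top",np.array([.5445,.0003,.141])+.068*np.array([.0166,1,0])), "seen ~(261.6,184.2)")
print(two((283,214.2),(261.6,184.2)))
print(monitor.read_state()["dq"].round(3))
ticket.close_job()
E
```

```text
[262.23938159 183.83951725] seen ~(261.6,184.2)
(array([0.54513606, 0.06935512, 0.1402596 ]), np.float64(0.0017695862712802611))
[ 0.024 -0.006  0.011  0.001 -0.004  0.001]
the job is handed in; nothing more can be done
```

The cover is in the opening with its barrel between the ears, and the pin is through ear, barrel and ear up to its grip. I handed the job in at about 22.5 s on the robot's clock; it reports no verdict.

- **Cover:** I took the silver cover by its rib and laid it inside the lip, feeling about 5 N when it touched down. The picture after release showed it flat with the barrel between the ears.
- **Pin:** I used the pin-like piece farther from the base, about 0.61 m away against about 0.4 m for the other. I slid it in from the lamp's -y side with almost no force until the grip pressed on the ear at about 14 N. I then eased off, let go and backed the arm away.
- **Last checks:** The pin tip, measured from both cameras, is at (0.545, 0.069, 0.140) m. It should be at about (0.546, 0.068, 0.141) m, so it agrees within about 1.5 mm. The two camera rays missed each other by 1.8 mm, within calibration. No check failed.
- **Other things on the bench:** I saw no contact with any of them and the last views show them in place. I did not measure their positions, and the arm hid the bulb cap and part of the right side in the final top view.
- **Arm at hand-in:** It was clear of everything but still settling slightly, at most 0.024 rad/s.

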